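# Stand up a fallen relay module and hold it in the guarded tester

## Task

The white relay module with the orange head has fallen over in its lane: stand it upright on its foot in the lane and let go of it. Then take it again, lower it foot first through the slot in the yellow guard cover of the test station and push it down against the spring contact inside until its black band is level with the cover; finish while holding it there, gripped and pushed down, because the spring lifts it when you let go. Leave the neighbouring modules and everything else on the bench where they are.

Things in the scene. Friction and masses are not known exactly. Their poses are not given: they have to be found in the camera images.
- relay_center (a point): Fallen relay module, white, orange head (top 24 mm), black band 44 to 50 mm above the foot, about 0.18 kg. 48 mm (its x) x 24 mm (its y) x 100 mm tall (its z, brass-striped foot to coloured head), flat sides; point at its centre, 50 mm above the foot. At the start it lies on a 24 mm wide side on the mat, 48 mm high, its z level with the head towards the lane's -x side; the modules in the other bays stand about 100 mm apart along the lane.
- neighbour_a_center (a point): Standing neighbour module, grey with blue head; leave alone. 48 mm (its x) x 24 mm (its y) x 100 mm tall (its z, brass-striped foot to coloured head), flat sides; point at its centre, 50 mm above the foot.
- neighbour_b_center (a point): Standing neighbour module, grey with green head; leave alone. 48 mm (its x) x 24 mm (its y) x 100 mm tall (its z, brass-striped foot to coloured head), flat sides; point at its centre, 50 mm above the foot.
- lane: The lane: fixed flat black rubber mat, 150 mm (its x) x 310 mm (its y), 3 mm thick, with no raised edges; painted yellow lines part it into three bays at its y = -100, 0 and +100 mm, one module in each. Origin at the centre of its underside, on the table.
- slot (a point): Centre of the slot, level with the top face of the fixed yellow cover (150 x 130 mm), 85 mm above the table. Entered from straight above; 50 mm along this frame's x, 26 mm along its y: the module fits with 2 mm to spare each way, either way round. A steep steel bevel leads in: at the top it is 3 mm wider on every side, the slot proper starts 5 mm below and is 6 mm deep.
- contact (a joint): Brass spring contact under the slot, in m: 0 = up, its top 40 mm below the cover's top face; grows as pressed down, stop at 0.012. Spring: about 3 N at first, 0.5 N more per mm; the module's weight alone does not press it. Pressed 4 to 10 mm, the black band is level with the cover's top face (foot 44 to 50 mm below it, 50 mm or more of the module left above).
- meter: Bystander, leave alone: hand-held meter, 75 x 150 x 34 mm, black and yellow, lying. Origin at the centre of its underside.
- driver: Bystander, leave alone: screwdriver lying flat on the table, about 200 mm long. Origin within its length.
- jar: Bystander, leave alone: small pale jar with blue cap, 60 mm wide, 70 mm tall. Origin at the centre of its underside.
- contactor: Bystander, leave alone: white and black contactor block, 70 x 45 x 75 mm. Origin at the centre of its underside.
- tape: Bystander, leave alone: roll of red tape lying, 90 mm wide, 18 mm high. Origin at the centre of its underside.
- mug: Bystander, leave alone: blue mug, 80 mm wide, 90 mm tall, handle on its +y side. Origin at the centre of its underside.
Not all that is in view belongs to the job. What is shaped like the part that bears relay_center but red is not meant.

How it is judged:
On the way:
1. the relay module stands upright on its foot in the lane, let go (angle between relay_center's own z axis and vertical below 0.1 rad and height (world z) of relay_center between 0.049 and 0.057 m and x of relay_center in the frame of lane between -0.075 and 0.075 m and y of relay_center in the frame of lane between -0.155 and 0.155 m and contact force between the fingers and relay below 0.1 N), for 0.2 s.
At the end, for the whole second after the job is handed in: Gripped (over 5 N), the module stands upright in the slot (tilt under 0.08 rad, within 5 mm and 0.1 rad of it), its foot over 42.5 mm below the cover's top, the contact pressed over 3 mm; both neighbours upright (0.12 rad) within 30 mm of their starts (value of joint contact above 0.003 m and angle between relay_center's own z axis and vertical below 0.08 rad and horizontal distance between relay_center and slot below 0.005 m and angle between the x axis of relay_center and the x axis of slot, either way round below 0.1 rad and z of relay_center in the frame of slot below 0.0075 m and contact force between the fingers and relay above 5 N and angle between each of neighbour_a_center, neighbour_b_center's own z axis and vertical below 0.12 rad and distance of each of neighbour_a_center, neighbour_b_center from where it was at the start of the episode below 0.03 m); the arm keeps its last pose, push and grip.
It fails at once if a neighbour module is tipped or moved by 30 mm or more (angle between any of neighbour_a_center, neighbour_b_center's own z axis and vertical above 0.3 rad or distance of any of neighbour_a_center, neighbour_b_center from where it was at the start of the episode above 0.03 m).
It fails at once if another thing on the bench is moved by more than 30 mm (distance of any of meter, driver, jar, contactor, tape, mug from where it was at the start of the episode above 0.03 m).
It also fails if it takes over 64 s, if anything falls off the work surface, if the arm or the gripper's body presses on something with over 40 N, if the wrist force passes 120 N, or if a joint passes its speed limit or range.

## Robot

A 7-joint arm with a two-finger parallel gripper is mounted at the origin on the work surface. World frame = base frame: x ahead of the robot, y to its left, z up, the work surface at z = 0. Lengths are in m, angles in rad, forces in N, time in s.
With the tool pointing down it reaches from about 0.425 to 0.875 m from the base axis. Payload 8.4 kg.
Tool frame: the origin (TCP) lies midway between the tips of the shut fingers; the grasp point (between the pads) lies 19 mm behind it; z points along the fingers, y is the direction in which the jaws open and shut (so a half turn about z gives the same grasp; the last joint's range is limited). The gripper opens to 85 mm and grips with 20 to 120 N. Pads are 22 mm wide; open, the fingers measure 114 mm over their backs; the gripper's body (76 mm by 85 mm) begins 54 mm behind the grasp point. The pads swing forward as they close: fully open they stand 13 mm farther back than shut.
Start: joints at [1.242, 0.333, 0.04, 1.465, -0.013, 1.343, -0.059], TCP at [0.148, -0.633, 0.231] pointing down, gripper open.
Joint ranges: [-2.58, 2.58], [-0.38, 2.09], [-1.3, 1.39], [0.25, 2.4], [-1.5, 4.64], [0.08, 2.09], [-2.65, 2.65]. Speed limits (rad/s): [2.22, 2.22, 2.79, 2.79, 3.14, 3.14, 3.14].

## Interface

Orientations are given as a 3x3 rotation matrix whose columns are the frame's x, y, z axes.
In Python, from bench import bot, optics gives the robot as it stands.
- The arm moves only by the shell command python3 -m jog 'ROWS' [OPENING] [FORCE]. ROWS is JSON, a list of rows, each a list of 6 numbers: the shift along the tool's x, y, z in m, then the turn, a rotation vector about the tool's x, y, z in rad. In form: [[x, y, z, rx, ry, rz], ...]. A call has 1 to 20 rows; each row is the pose to reach, as a shift and turn from the pose commanded when the call began, along the tool's axes at that moment; what a row does not reach only later rows make up. A row lasts 1/10 s, in which the tool goes at most 50 mm and 8.59 degrees, less where a joint would pass 70% of its speed; a pose out of reach is approached as far as the arm can. A call with a gripper value outside its range is refused whole. OPENING is the finger opening in m, from 0 to 0.0854, set as the call begins (- or left out, the last holds). The fingers move at their own pace and stop on an object; FORCE is the grip in N (left out, the last holds). Time passes only in rows, so rows that repeat a pose let the fingers close. It gives the time, the measured TCP pose, the force and the opening at its end, in the units of the state.
- bot.get_obs(): the state, without advancing time (a new reading comes with each control period).
- optics.snapshot(name): name is "scene" or "top"; returns the picture (384x512x3 uint8, red, green, blue); there is no depth.
- optics.camera_params(name): a dict with "camera_matrix" (3x3 intrinsics, pixels), "rvec" (rotation vector, rad) and "tvec" (3), from world to camera coordinates, as OpenCV has them. Camera axes: x right, y down, z forward; pixel columns grow to the right and rows downward; lengths in m; the calibration is good to about 2 mm. A picture is of the moment at which its call begins. camera_params takes no time and is no camera call.
- bot.hand_in(): hands the job in, once; it reports no verdict.
The state is a dict: "time": time; "q": joint angles; "joint_velocities": joint speeds; "joint_efforts": joint torques, N m; "tool_pos": TCP position; "eef_rot": TCP orientation; "ft_force": force on the tool from outside, world axes, zero at the start; "ft_torque": the same for the moment, N m; "gripper_width": finger opening in m.
Only numpy, scipy, OpenCV 4.12 (cv2) and the standard library are available. Lean on these libraries where they do the work, as an engineer would, in place of code of your own. Each camera call takes 0.05 s, during which the arm holds its last target.

## Working session

There is one attempt and no reset: what is moved stays moved. The work goes in short steps, Python scripts to look and compute and a shell command to move; the robot and the scene stay as the last step left them, time stands still between calls to the robot, and variables do not carry over. Pictures are saved under pics/ and viewed, and the job is handed in when it is done.

```bash
ls; mkdir -p pics
python3 - <<'E'
from bench import bot, optics
import cv2, numpy as np
for n in ("scene","top"):
    im=optics.snapshot(n); cv2.imwrite(f"pics/{n}0.png",im[:,:,::-1])
    p=optics.camera_params(n); print(n,p)
o=bot.get_obs()
for k in o: print(k,np.round(o[k],4))
E
```

```text
pics
scene {'camera_matrix': array([[452.65516857,   0.        , 250.1754259 ],
       [  0.        , 452.65516857, 184.53560194],
       [  0.        ,   0.        ,   1.        ]]), 'rvec': array([ 1.5904146 ,  2.24973666, -0.61044451]), 'tvec': array([ 0.17428498, -0.40689801,  1.63139829])}
top {'camera_matrix': array([[457.78219203,   0.        , 258.40325152],
       [  0.        , 457.78219203, 193.31693447],
       [  0.        ,   0.        ,   1.        ]]), 'rvec': array([ 2.16110979, -2.22157861,  0.06104334]), 'tvec': array([0.04432158, 0.59650993, 1.49831445])}
time 0.1
q [ 1.2418  0.3339  0.0399  1.4662 -0.0134  1.3433 -0.0585]
joint_velocities [-0.0007 -0.0005 -0.0005 -0.0031 -0.0002 -0.0001 -0.0003]
joint_efforts [ 4.60000e-03 -6.60015e+01  1.37090e+00 -4.06474e+01  1.72000e-02
  9.00000e-03  0.00000e+00]
tool_pos [ 0.1479 -0.6325  0.2305]
eef_rot [[ 9.737e-01  2.278e-01 -5.000e-04]
 [ 2.278e-01 -9.737e-01  1.400e-03]
 [-1.000e-04 -1.500e-03 -1.000e+00]]
ft_force [-0.2263  0.8651 -0.6542]
ft_torque [-0.0371 -0.0428  0.0179]
gripper_width 0.0855
```

View pics/scene0.png

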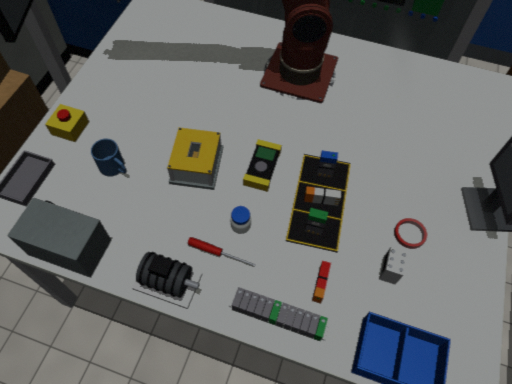

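View pics/top0.png

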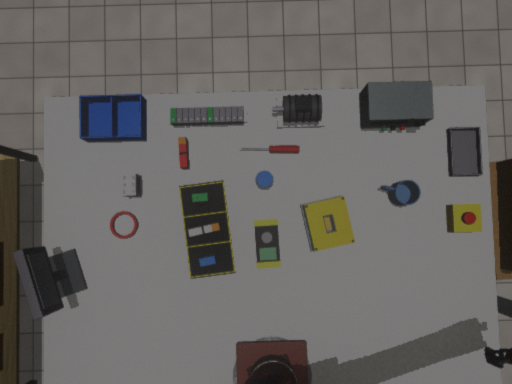

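```bash
cat > h.py <<'E'
import numpy as np, cv2
from bench import bot, optics
def cam(n):
    p=optics.camera_params(n); return p["camera_matrix"],p["rvec"],p["tvec"]
def proj(n,P):
    K,r,t=cam(n); return cv2.projectPoints(np.float64(P).reshape(-1,3),r,t,K,None)[0].reshape(-1,2)
def ray(n,uv,z):
    K,r,t=cam(n); R=cv2.Rodrigues(np.float64(r))[0]; c=-R.T@t
    uv=np.float64(uv).reshape(-1,2)
    d=(R.T@np.linalg.inv(K)@np.c_[uv,np.ones(len(uv))].T).T
    return c+d*((z-c[2])/d[:,2])[:,None]
E
python3 - <<'E'
from h import *
t=cv2.imread("pics/top0.png"); s=cv2.imread("pics/scene0.png")
cv2.imwrite("pics/t1.png",cv2.resize(t[170:290,170:370],None,fx=4,fy=4,interpolation=cv2.INTER_CUBIC))
cv2.imwrite("pics/s1.png",cv2.resize(s[120:260,160:360],None,fx=4,fy=4,interpolation=cv2.INTER_CUBIC))
print(proj("top",[[0,0,0],[.148,-.633,.23],[.5,0,0]]),proj("scene",[[0,0,0],[.148,-.633,.23],[.5,0,0]]))
for n in("top","scene"):
    K,r,t=cam(n);R=cv2.Rodrigues(r)[0];print(-R.T@t)
E
```

```text
[[271.94488797 375.56948179]
 [499.53234728 343.26206521]
 [267.56557309 222.55365661]] [[298.53332645  71.63583354]
 [104.99263428   2.3237042 ]
 [253.1767783  183.57102689]]
[0.51067395 0.0265927  1.53011099]
[1.18267055 0.21286946 1.18885599]
```

View pics/t1.png

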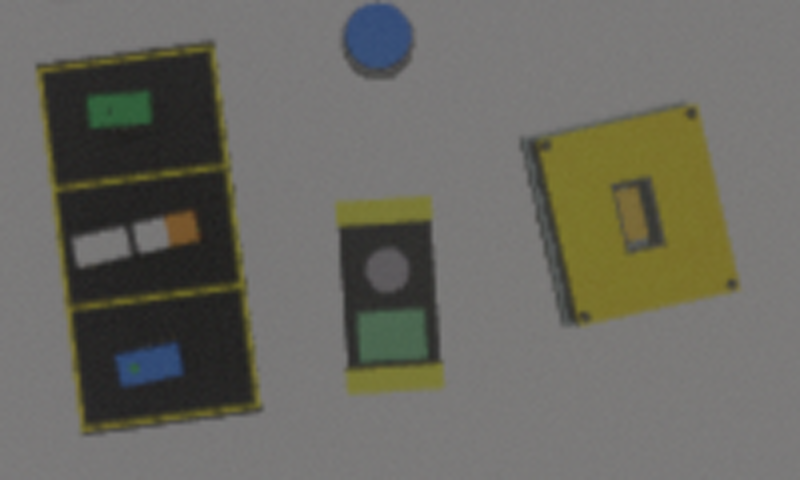

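View pics/s1.png

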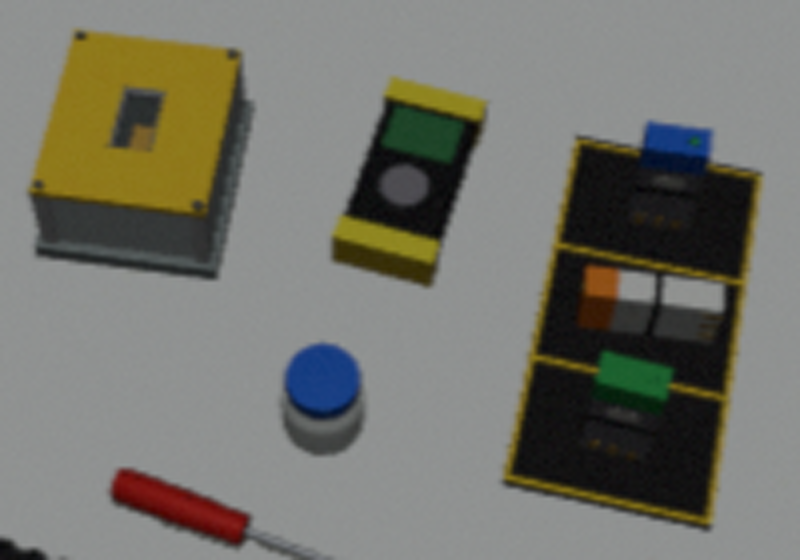

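```bash
cat > m.py <<'E'
from h import *
def rect(mask,n,z,off):
    cs,_=cv2.findContours(mask,cv2.RETR_CCOMP,cv2.CHAIN_APPROX_NONE)
    c=max(cs,key=cv2.contourArea)
    b=cv2.boxPoints(cv2.minAreaRect(c))/8-0.5+1/16.+np.array(off)
    W=ray(n,b,z); wr=cv2.minAreaRect(W[:,:2].astype(np.float32)*1000)
    e=[np.linalg.norm(W[i]-W[i-1])*1000 for i in range(4)]
    v=W[1]-W[0]; v2=W[2]-W[1]; 
    if np.linalg.norm(v2)>np.linalg.norm(v): v=v2
    print(n,"c",np.round(W.mean(0),4),"edges",np.round(e,1),"long ang deg",np.round(np.degrees(np.arctan2(v[1],v[0]))%180,1))
    return c
def up(im,x0,y0,x1,y1): return cv2.resize(im[y0:y1,x0:x1],None,fx=8,fy=8,interpolation=cv2.INTER_CUBIC)
def mask(im,lo,hi): return cv2.inRange(cv2.cvtColor(im,cv2.COLOR_BGR2HSV),lo,hi)
E
python3 - <<'E'
from m import *
t=cv2.imread("pics/top0.png"); s=cv2.imread("pics/scene0.png")
# relay top
c=up(t,185,218,225,240); hsv=cv2.cvtColor(c,cv2.COLOR_BGR2HSV)
m=((hsv[...,2]>85)).astype(np.uint8)*255
m2=cv2.morphologyEx(m,cv2.MORPH_CLOSE,np.ones((33,33)))
cv2.imwrite("pics/m1.png",m2); print("relay");rect(m2,"top",.051,(185,218))
o=mask(c,(5,120,80),(20,255,255));print("head");rect(o,"top",.051,(185,218))
c=up(t,185,190,225,205);print("green");rect(mask(c,(45,80,40),(85,255,255)),"top",.103,(185,190))
c=up(t,190,250,225,272);print("blue");rect(mask(c,(95,80,40),(130,255,255)),"top",.103,(190,250))
c=up(t,295,190,365,255); y=mask(c,(20,120,60),(35,255,255)); print("cover");
yc=cv2.morphologyEx(y,cv2.MORPH_CLOSE,np.ones((5,5)));rect(yc,"top",.085,(295,190))
c=up(t,318,210,342,238); y=mask(c,(22,150,110),(35,255,255)); cv2.imwrite("pics/m2.png",np.hstack([c,cv2.cvtColor(y,cv2.COLOR_GRAY2BGR)])); print("hole");
n=cv2.bitwise_not(y);rect(n,"top",.085,(318,210))
c=up(s,165,120,225,180); y=mask(c,(20,150,100),(35,255,255)); rect(y,"scene",.085,(165,120))
c=up(s,183,138,206,162); y=mask(c,(20,150,110),(35,255,255)); cv2.imwrite("pics/m3.png",np.hstack([c,cv2.cvtColor(y,cv2.COLOR_GRAY2BGR)]));rect(cv2.bitwise_not(y),"scene",.085,(183,138))
E
```

```text
relay
top c [0.4793 0.2154 0.051 ] edges [ 32.5 116.5  32.6 116.4] long ang deg 100.9
head
top c [0.492  0.1702 0.051 ] edges [25.2 23.5 25.2 23.5] long ang deg 9.2
green
top c [0.5864 0.2123 0.103 ] edges [26.9 50.7 26.9 50.6] long ang deg 93.4
blue
top c [0.3879 0.193  0.103 ] edges [28.5 53.  28.5 52.9] long ang deg 100.1
cover
top c [ 0.4935 -0.1915  0.085 ] edges [148.3 130.4 148.4 129.6] long ang deg 10.7
hole
top c [ 0.4931 -0.1922  0.085 ] edges [60.8 36.8 60.8 36.7] long ang deg 11.1
scene c [ 0.4967 -0.1904  0.085 ] edges [136.7 150.9 144.8 149. ] long ang deg 18.4
scene c [ 0.4957 -0.1903  0.085 ] edges [33.9 59.9 34.7 59.6] long ang deg 11.9
```

View pics/m2.png

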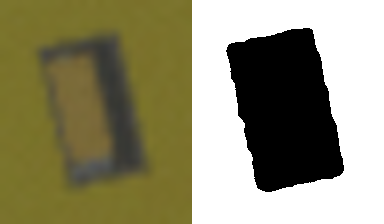

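View pics/m3.png

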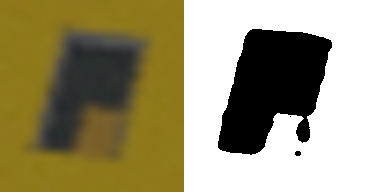

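View pics/m1.png

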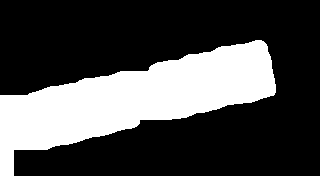

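Run:
```python
from m import *
t=cv2.imread("pics/top0.png"); s=cv2.imread("pics/scene0.png")
off=(182,216);c=up(t,*off,230,244); hsv=cv2.cvtColor(c,cv2.COLOR_BGR2HSV)
w=((hsv[...,2]>90)&(hsv[...,1]<90)).astype(np.uint8)*255
o=mask(c,(5,120,80),(18,255,255))
m=w|o
# restrict to blobs inside lane: drop components touching border
n,l,st,ct=cv2.connectedComponentsWithStats(m)
k=np.zeros_like(m)
for i in range(1,n):
    x,y,ww,h,a=st[i]
    if a>500 and x>0 and y>0 and x+ww<m.shape[1] and y+h<m.shape[0]: k[l==i]=255; print(st[i],ct[i])
pts=np.argwhere(k)[:,::-1].astype(np.int32); r=cv2.minAreaRect(pts); b=cv2.boxPoints(r)
cv2.polylines(c,[b.astype(int)],True,(0,255,0)); cv2.imwrite("pics/m4.png",np.hstack([c,cv2.cvtColor(k,cv2.COLOR_GRAY2BGR)]))
W=ray("top",b/8-.44+np.array(off),.051); print(np.round(W,4),W.mean(0))
# scene
off=(300,180);c=up(s,*off,348,210); hsv=cv2.cvtColor(c,cv2.COLOR_BGR2HSV)
print(off); cv2.imwrite("pics/m5.png",cv2.resize(c,None,fx=2,fy=2))
```

```text
[ 236   54   65   69 3363] [268.5313708   87.96580434]
[ 173   69   72   67 3624] [208.05380795 102.35789183]
[  52   88  111   78 6006] [106.33866134 125.83066933]
[[0.4878 0.2598 0.051 ]
 [0.5069 0.1611 0.051 ]
 [0.4819 0.1561 0.051 ]
 [0.4628 0.2547 0.051 ]] [0.4848484  0.20792086 0.051     ]
(300, 180)
```

View pics/m4.png

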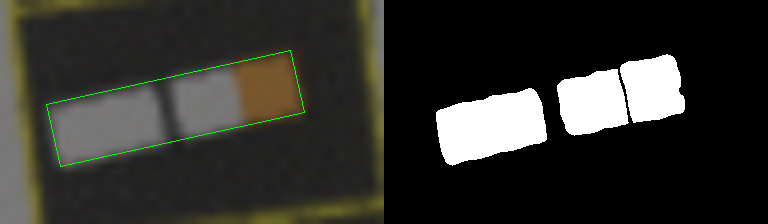

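View pics/m5.png

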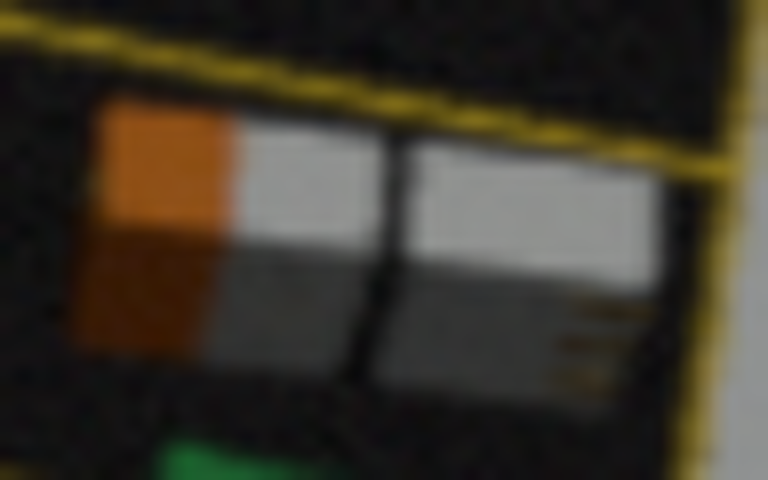

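```bash
cat > plan.py <<'E'
from h import *
from scipy.spatial.transform import Rotation as Ro
def row(P,R):
    o=bot.get_obs(); R0=np.array(o["eef_rot"]); p0=np.array(o["tool_pos"])
    print("row",np.round(R0.T@(np.array(P)-p0),4).tolist(),np.round(Ro.from_matrix(R0.T@R).as_rotvec(),4).tolist())
def st():
    o=bot.get_obs(); print("t",o["time"],"q",np.round(o["q"],2),"p",np.round(o["tool_pos"],4),"R",np.round(o["eef_rot"],3).tolist(),"F",np.round(o["ft_force"],1),"w",round(float(o["gripper_width"]),4))
def Rj(jaw_deg,tilt_deg=0,):
    # tool y along jaw_deg, z down, then tilt about tool y
    a=np.radians(jaw_deg); y=np.array([np.cos(a),np.sin(a),0]); z=np.array([0,0,-1.]); x=np.cross(y,z)
    return np.c_[x,y,z]@Ro.from_rotvec([0,np.radians(tilt_deg),0]).as_matrix()
E
python3 - <<'E'
from plan import *
row([.5,-.19,.25],Rj(-40)); row([.49,.19,.25],Rj(11))
b=np.array([[103,103],[660,180],[655,290],[95,225]])/16-.5+.03+np.array([300,180])
W=ray("scene",b,.051);print(np.round(W,4),W.mean(0))
E
python3 -m jog '[[0.44,-0.35,-0.02,0,0,-0.65],[0.44,-0.35,-0.02,0,0,-0.65],[0.44,-0.35,-0.02,0,0,-0.65],[0.44,-0.35,-0.02,0,0,-0.65],[0.44,-0.35,-0.02,0,0,-0.65],[0.44,-0.35,-0.02,0,0,-0.65],[0.44,-0.35,-0.02,0,0,-0.65],[0.44,-0.35,-0.02,0,0,-0.65],[0.44,-0.35,-0.02,0,0,-0.65],[0.44,-0.35,-0.02,0,0,-0.65],[0.44,-0.35,-0.02,0,0,-0.65]]' 0.085 30
python3 - <<'E'
from plan import *
st(); row([.49,.19,.25],Rj(11));
E
```

```text
row [0.4436, -0.3507, -0.0191] [-0.0015, -0.0004, -0.6428]
row [0.5205, -0.723, -0.0185] [-0.0013, -0.0011, -1.533]
[[0.4848 0.1574 0.051 ]
 [0.4663 0.2575 0.051 ]
 [0.489  0.262  0.051 ]
 [0.5101 0.163  0.051 ]] [0.48757166 0.20997233 0.051     ]
time: 1.2
tool_pos: [0.4897, -0.2, 0.2509]
eef_rot: [[0.638, 0.77, -0.0], [0.77, -0.638, -0.0], [-0.0, 0.0, -1.0]]
ft_force: [0.7, -1.6, 0.2]
gripper_width: 0.0849
t 1.2 q [ 0.72  0.11 -0.45  1.71  0.05  1.34 -0.43] p [ 0.4897 -0.2     0.2509] R [[0.638, 0.77, -0.0], [0.77, -0.638, -0.0], [-0.0, 0.0, -1.0]] F [ 0.7 -1.6  0.2] w 0.0849
row [0.3007, -0.2484, 0.0008] [-0.0001, 0.0002, -0.8833]
```

```bash
python3 -m jog '[[0.30,-0.25,0,0,0,-0.88],[0.30,-0.25,0,0,0,-0.88],[0.30,-0.25,0,0,0,-0.88],[0.30,-0.25,0,0,0,-0.88],[0.30,-0.25,0,0,0,-0.88],[0.30,-0.25,0,0,0,-0.88],[0.30,-0.25,0,0,0,-0.88],[0.30,-0.25,0,0,0,-0.88],[0.30,-0.25,0,0,0,-0.88],[0.30,-0.25,0,0,0,-0.88],[0.30,-0.25,0,0,0,-0.88]]'
python3 - <<'E'
from plan import *
st(); row([.478,.25,.25],Rj(11,-50));row([.49,.19,.25],Rj(11,40));
E
python3 -m jog '[[0.05,0,0,0,-0.87,0],[0.05,0,0,0,-0.87,0],[0.05,0,0,0,-0.87,0],[0.05,0,0,0,-0.87,0],[0.05,0,0,0,-0.87,0],[0.05,0,0,0,-0.87,0],[0.05,0,0,0,-0.87,0],[0.05,0,0,0,-0.87,0]]'
python3 - <<'E'
from plan import *
st()
E
```

```text
time: 2.3
tool_pos: [0.4877, 0.1874, 0.2505]
eef_rot: [[-0.186, 0.982, -0.001], [0.982, 0.186, -0.001], [-0.001, -0.001, -1.0]]
ft_force: [0.1, 0.2, -0.5]
gripper_width: 0.0851
t 2.3 q [ 0.31  0.13 -0.83  1.71  0.1   1.34 -0.34] p [0.4877 0.1874 0.2505] R [[-0.186, 0.982, -0.001], [0.982, 0.186, -0.001], [-0.001, -0.001, -1.0]] F [ 0.1  0.2 -0.5] w 0.0851
row [0.0633, 0.0021, 0.0005] [-0.0027, -0.8721, -0.004]
row [0.0021, 0.0028, 0.0005] [0.0009, 0.6987, -0.0047]
time: 3.1
tool_pos: [0.4784, 0.2373, 0.25]
eef_rot: [[-0.122, 0.982, 0.142], [0.634, 0.187, -0.75], [-0.764, -0.002, -0.646]]
ft_force: [-0.1, -1.2, 0.1]
gripper_width: 0.0852
t 3.1 q [-0.39  0.55 -0.76  1.52  0.84  1.98 -1.01] p [0.4784 0.2373 0.25  ] R [[-0.122, 0.982, 0.142], [0.634, 0.187, -0.75], [-0.764, -0.002, -0.646]] F [-0.1 -1.2  0.1] w 0.0852
```

```bash
python3 - <<'E'
from plan import *
row([.486,.15,.22],Rj(11,42));
E
python3 -m jog '[[-0.04,0,0,0,0.8,0],[-0.04,0,0,0,0.8,0],[-0.04,0,0,0,0.8,0],[-0.04,0,0,0,1.6,0],[-0.04,0,0,0,1.6,0],[-0.04,0,0,0,1.6,0],[-0.04,0,0,0,1.6,0],[-0.04,0,0,0,1.6,0],[-0.04,0,0,0,1.6,0],[-0.04,0,0,0,1.6,0],[-0.04,0,0,0,1.6,0],[-0.04,0,0,0,1.6,0]]'
python3 - <<'E'
from plan import *
st()
E
```

```text
row [-0.0334, -0.0088, 0.086] [-0.0023, 1.6018, -0.0041]
time: 4.3
tool_pos: [0.4853, 0.207, 0.2807]
eef_rot: [[-0.132, 0.984, -0.117], [0.733, 0.176, 0.657], [0.667, 0.001, -0.745]]
ft_force: [0.3, -1.0, 0.1]
gripper_width: 0.085
t 4.3 q [ 0.68  0.19 -0.78  1.78 -0.61  1.34  0.26] p [0.4853 0.207  0.2807] R [[-0.132, 0.984, -0.117], [0.733, 0.176, 0.657], [0.667, 0.001, -0.745]] F [ 0.3 -1.   0.1] w 0.085
```

Run:
```python
from plan import *
c=np.array([.486,.209]); h=np.array([np.cos(np.radians(-79.2)),np.sin(np.radians(-79.2))])
R=Rj(10.8,42); g=np.r_[c+h*.025,.032]; tcp=g+.019*R[:,2]; print(tcp)
row(tcp+[0,0,.1],R); row(tcp,R)
```

```text
[0.48830226 0.19693111 0.01788025]
row [-0.1164, 0.0011, 0.1144] [0.0081, 0.0029, -0.0081]
row [-0.1831, 0.0011, 0.1889] [0.0081, 0.0029, -0.0081]
```

```bash
python3 -m jog '[[-0.116,0.001,0.114,0.008,0.003,-0.008],[-0.116,0.001,0.114,0.008,0.003,-0.008],[-0.116,0.001,0.114,0.008,0.003,-0.008],[-0.116,0.001,0.114,0.008,0.003,-0.008],[-0.15,0.001,0.152,0.008,0.003,-0.008],[-0.17,0.001,0.174,0.008,0.003,-0.008],[-0.183,0.001,0.189,0.008,0.003,-0.008],[-0.183,0.001,0.189,0.008,0.003,-0.008],[-0.183,0.001,0.189,0.008,0.003,-0.008]]' 0.06 40
python3 - <<'E'
from plan import *
st()
for n in("top","scene"): cv2.imwrite(f"pics/{n}g.png",optics.snapshot(n)[:,:,::-1])
s=cv2.imread("pics/sceneg.png"); t=cv2.imread("pics/topg.png")
cv2.imwrite("pics/g.png",np.hstack([cv2.resize(s[120:260,260:380],(480,560)),cv2.resize(t[170:290,170:240],(320,560))]))
E
```

```text
time: 5.2
tool_pos: [0.4877, 0.2027, 0.021]
eef_rot: [[-0.149, 0.98, -0.131], [0.729, 0.198, 0.655], [0.668, 0.002, -0.744]]
ft_force: [0.2, 0.8, 0.4]
gripper_width: 0.0599
t 5.2 q [ 0.58  0.58 -0.71  1.96 -0.47  0.88  0.47] p [0.4877 0.2027 0.021 ] R [[-0.149, 0.98, -0.131], [0.729, 0.198, 0.655], [0.668, 0.002, -0.744]] F [0.2 0.8 0.4] w 0.0599
```

View pics/g.png

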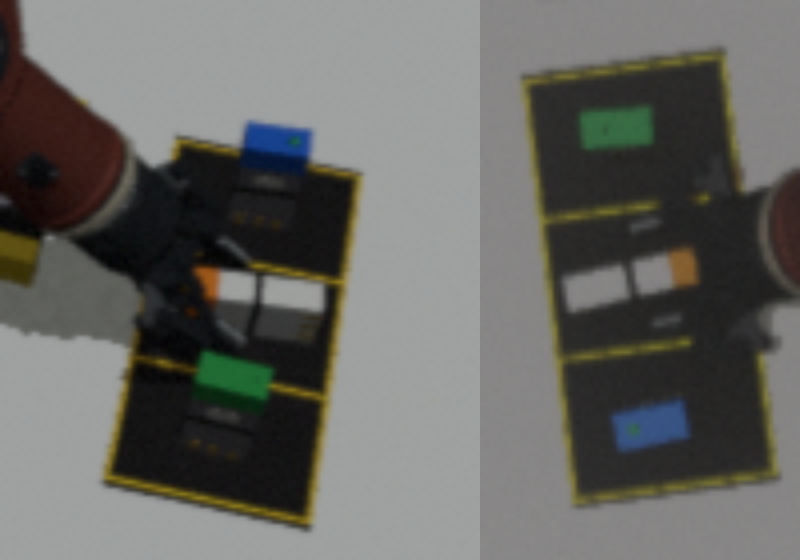

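```bash
python3 -m jog '[[0,0,0,0,0,0],[0,0,0,0,0,0],[0,0,0,0,0,0],[0,0,0,0,0,0],[0,0,0,0,0,0],[0,0,0,0,0,0],[0,0,0,0,0,0]]' 0.01 40
python3 - <<'E'
from plan import *
st(); R=Rj(10.8,-48)
g=np.array([.484,.215,.11]); 
row([.488,.2,.09],Rj(10.8,42)); row(g+.019*R[:,2],R)
E
```

```text
time: 6.0
tool_pos: [0.4864, 0.2025, 0.0193]
eef_rot: [[-0.148, 0.98, -0.133], [0.728, 0.199, 0.656], [0.669, -0.0, -0.743]]
ft_force: [-0.9, -3.5, 7.4]
gripper_width: 0.0233
t 6.0 q [ 0.58  0.59 -0.71  1.96 -0.47  0.88  0.47] p [0.4864 0.2025 0.0193] R [[-0.148, 0.98, -0.133], [0.728, 0.199, 0.656], [0.669, -0.0, -0.743]] F [-0.9 -3.5  7.4] w 0.0233
row [0.0453, 0.0011, -0.0544] [-0.0077, -0.0001, 0.0085]
row [0.0512, -0.0, -0.0589] [0.0006, -1.5709, 0.0127]
```

```bash
python3 -m jog '[[0.025,0,-0.028,0,0,0],[0.05,0,-0.056,0,0,0],[0.06,0,-0.066,0,0,0],[0.06,0,-0.066,0,0,0],[0.058,0,-0.066,0,-1.57,0.01],[0.058,0,-0.066,0,-1.57,0.01],[0.058,0,-0.066,0,-1.57,0.01],[0.058,0,-0.066,0,-1.57,0.01],[0.058,0,-0.066,0,-1.57,0.01],[0.058,0,-0.066,0,-1.57,0.01],[0.058,0,-0.066,0,-1.57,0.01],[0.058,0,-0.066,0,-1.57,0.01],[0.058,0,-0.066,0,-1.57,0.01],[0.058,0,-0.066,0,-1.57,0.01],[0.058,0,-0.066,0,-1.57,0.01],[0.058,0,-0.066,0,-1.57,0.01],[0.058,0,-0.066,0,-1.57,0.01]]'
python3 - <<'E'
from plan import *
st()
o=bot.get_obs(); R=np.array(o["eef_rot"]); print("grasp",o["tool_pos"]-.019*R[:,2]); 
for n in("top","scene"): cv2.imwrite(f"pics/{n}u.png",optics.snapshot(n)[:,:,::-1])
s=cv2.imread("pics/sceneu.png"); t=cv2.imread("pics/topu.png")
cv2.imwrite("pics/u.png",np.hstack([cv2.resize(s[100:240,260:380],(480,560)),cv2.resize(t[170:290,170:240],(320,560))]))
E
```

```text
time: 7.7
tool_pos: [0.4858, 0.2014, 0.1047]
eef_rot: [[-0.13, 0.982, 0.14], [0.658, 0.191, -0.729], [-0.742, -0.003, -0.671]]
ft_force: [0.0, -0.4, -0.6]
gripper_width: 0.0236
t 7.7 q [-0.49  0.6  -0.52  1.7   0.8   1.67 -1.08] p [0.4858 0.2014 0.1047] R [[-0.13, 0.982, 0.14], [0.658, 0.191, -0.729], [-0.742, -0.003, -0.671]] F [ 0.  -0.4 -0.6] w 0.0236
grasp [0.48311171 0.21521955 0.11746796]
```

View pics/u.png

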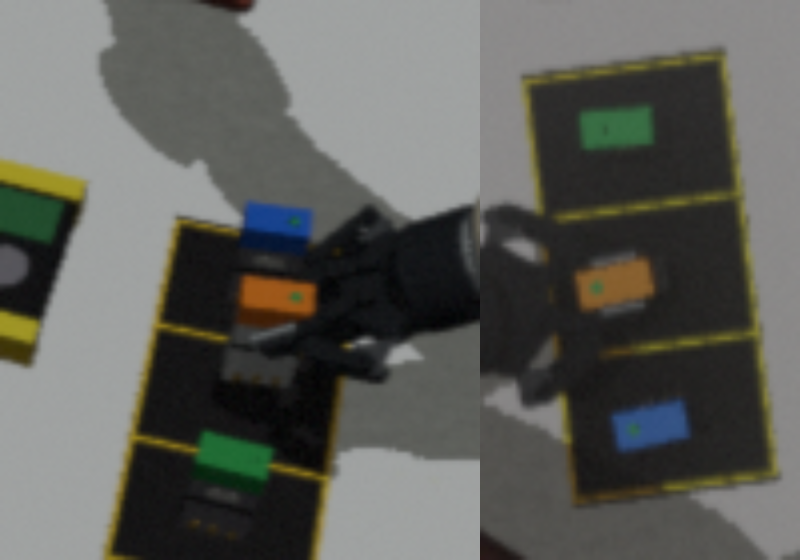

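```bash
python3 -m jog '[[0.015,0,0.0134,0,0,0],[0.026,0,0.0235,0,0,0],[0.0297,0,0.0268,0,0,0],[0.0297,0,0.0268,0,0,0],[0.0297,0,0.0268,0,0,0]]'
python3 -m jog '[[0.0011,0,0.001,0,0,0],[0.0022,0,0.002,0,0,0],[0.0022,0,0.002,0,0,0]]'
```

```text
time: 8.3
tool_pos: [0.4862, 0.2015, 0.0665]
eef_rot: [[-0.127, 0.982, 0.141], [0.658, 0.19, -0.729], [-0.743, -0.0, -0.67]]
ft_force: [0.3, 0.0, -1.6]
gripper_width: 0.0237
time: 8.6
tool_pos: [0.4861, 0.2016, 0.0635]
eef_rot: [[-0.127, 0.982, 0.141], [0.658, 0.19, -0.729], [-0.742, 0.0, -0.67]]
ft_force: [0.3, -0.2, -3.3]
gripper_width: 0.0239
```

```bash
for i in 1 2; do python3 -m jog '[[0.0008,0,0.0007,0,0,0],[0.0015,0,0.0014,0,0,0],[0.0015,0,0.0014,0,0,0]]' | grep -E "pos|force"; done
python3 - <<'E'
from plan import *
for n in("top","scene"): cv2.imwrite(f"pics/{n}v.png",optics.snapshot(n)[:,:,::-1])
s=cv2.imread("pics/scenev.png"); t=cv2.imread("pics/topv.png")
cv2.imwrite("pics/v.png",np.hstack([cv2.resize(s[120:240,280:360],(400,600),interpolation=2),cv2.resize(t[170:290,170:240],(350,600))]))
E
```

```text
tool_pos: [0.4861, 0.2015, 0.0613]
ft_force: [-0.0, 0.5, -2.8]
tool_pos: [0.4861, 0.2014, 0.0592]
ft_force: [0.5, 0.1, -1.3]
```

View pics/v.png

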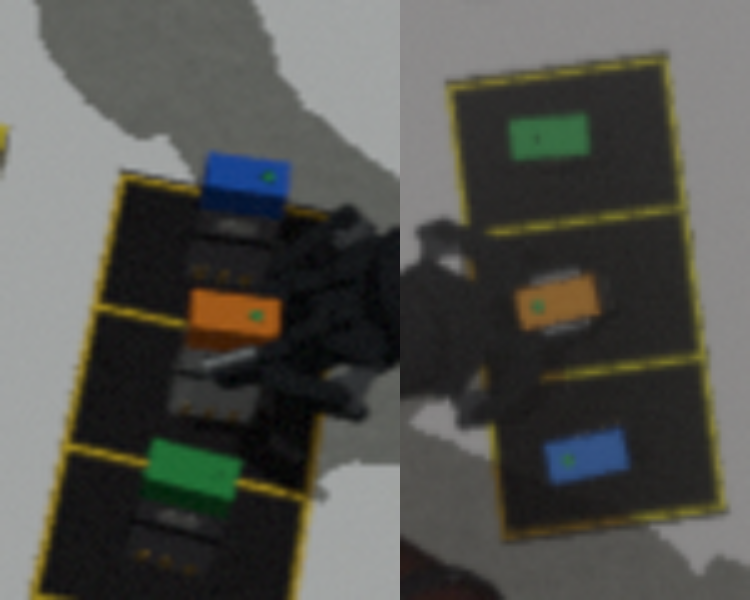

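```bash
for i in 1 2 3; do python3 -m jog '[[0.0008,0,0.0007,0,0,0],[0.0015,0,0.0014,0,0,0],[0.0015,0,0.0014,0,0,0]]' | grep -E "pos|force"; done
```

```text
tool_pos: [0.4863, 0.2016, 0.0585]
ft_force: [-2.3, 1.8, 7.5]
tool_pos: [0.4863, 0.2017, 0.0585]
ft_force: [-5.7, 2.4, 22.0]
tool_pos: [0.4864, 0.2017, 0.0584]
ft_force: [-8.9, 2.4, 37.2]
```

```bash
python3 -m jog '[[-0.001,0,-0.001,0,0,0],[-0.002,0,-0.0018,0,0,0],[-0.002,0,-0.0018,0,0,0]]' | grep -E "pos|force";  python3 -m jog '[[0,0,0,0,0,0],[0,0,0,0,0,0],[0,0,0,0,0,0]]' 0.06 
python3 -m jog '[[0,0,-0.02,0,0,0],[0,0,-0.05,0,0,0],[0,0,-0.09,0,0,0],[0,0,-0.12,0,0,0],[0,0,-0.12,0,0,0],[0,0,-0.12,0,0,0]]'
python3 - <<'E'
from plan import *
st()
for n in("top","scene"): cv2.imwrite(f"pics/{n}w.png",optics.snapshot(n)[:,:,::-1])
s=cv2.imread("pics/scenew.png"); t=cv2.imread("pics/topw.png")
cv2.imwrite("pics/w.png",np.hstack([cv2.resize(s[120:240,280:360],(400,600),interpolation=2),cv2.resize(t[170:290,170:240],(350,600))]))
E
```

```text
tool_pos: [0.4864, 0.2016, 0.0584]
ft_force: [-3.2, 2.1, 16.0]
time: 10.8
tool_pos: [0.4862, 0.2012, 0.0558]
eef_rot: [[-0.127, 0.982, 0.141], [0.657, 0.19, -0.729], [-0.743, -0.0, -0.67]]
ft_force: [-0.7, -0.1, 0.4]
gripper_width: 0.0601
time: 11.4
tool_pos: [0.4692, 0.2889, 0.1359]
eef_rot: [[-0.128, 0.982, 0.142], [0.657, 0.191, -0.729], [-0.743, -0.0, -0.67]]
ft_force: [0.9, -0.7, -0.4]
gripper_width: 0.0599
t 11.4 q [-0.6   0.66 -0.54  1.53  0.76  1.8  -1.1 ] p [0.4692 0.2889 0.1359] R [[-0.128, 0.982, 0.142], [0.657, 0.191, -0.729], [-0.743, -0.0, -0.67]] F [ 0.9 -0.7 -0.4] w 0.0599
```

View pics/w.png

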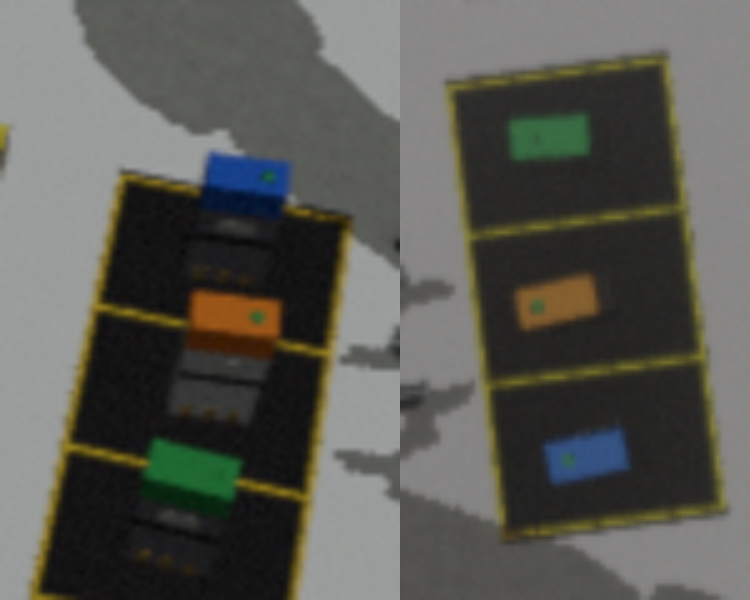

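The relay now stands upright with its orange head at about zoom (235,315), clear of the fingers, and the neighbours are unmoved. Next I measure it for the second grasp.

```bash
python3 - <<'E'
from m import *
t=cv2.imread("pics/topw.png"); s=cv2.imread("pics/scenew.png")
off=(185,216);c=up(t,*off,225,242);print("top");
m=mask(c,(5,120,60),(19,255,255)); m=cv2.morphologyEx(m,cv2.MORPH_CLOSE,np.ones((25,25)));rect(m,"top",.103,off)
off=(312,172);c=up(s,*off,342,196);hsv=cv2.cvtColor(c,cv2.COLOR_BGR2HSV)
m=((hsv[...,0]<19)&(hsv[...,0]>4)&(hsv[...,1]>140)&(hsv[...,2]>135)).astype(np.uint8)*255
m=cv2.morphologyEx(m,cv2.MORPH_CLOSE,np.ones((25,25)));cv2.imwrite("pics/m6.png",np.hstack([c,cv2.cvtColor(m,cv2.COLOR_GRAY2BGR)])); rect(m,"scene",.103,off)
E
python3 - <<'E'
from plan import *
row([.47,.27,.24],Rj(11,0));row([.486,.2,.24],Rj(11,0))
E
```

```text
top
top c [0.4837 0.2098 0.103 ] edges [27.3 51.9 27.3 51.8] long ang deg 100.7
scene c [0.4858 0.2119 0.103 ] edges [46.6 22.1 47.1 22. ] long ang deg 101.3
row [-0.0893, -0.0029, -0.0572] [-0.0018, 0.8387, -0.0012]
row [-0.1373, -0.0004, -0.0038] [-0.0018, 0.8387, -0.0012]
```

View pics/m6.png

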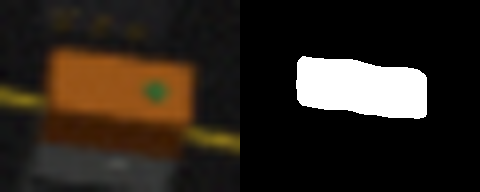

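```bash
python3 -m jog '[[-0.089,0,-0.057,0,0.4,0],[-0.089,0,-0.057,0,0.84,0],[-0.089,0,-0.057,0,0.84,0],[-0.089,0,-0.057,0,0.84,0],[-0.137,0,-0.004,0,0.84,0],[-0.137,0,-0.004,0,0.84,0],[-0.137,0,-0.004,0,0.84,0],[-0.137,0,-0.004,0,0.84,0],[-0.137,0,-0.004,0,0.84,0]]' 0.06 40 >/dev/null
python3 - <<'E'
from plan import *
st();row([.485,.211,.15],Rj(11,0));row([.485,.211,.065],Rj(11,0))
E
```

```text
t 12.4 q [ 0.09  0.12 -0.61  1.73  0.07  1.32 -0.34] p [0.4856 0.2018 0.2401] R [[-0.19, 0.982, -0.002], [0.982, 0.19, 0.002], [0.002, -0.001, -1.0]] F [-0.1  0.6  0.1] w 0.0599
row [0.0089, 0.0013, 0.0901] [-0.0014, -0.0024, -0.0006]
row [0.0087, 0.0014, 0.1751] [-0.0014, -0.0024, -0.0006]
```

```bash
python3 -m jog '[[0.009,0.001,0.045,0,0,0],[0.009,0.001,0.09,0,0,0],[0.009,0.001,0.12,0,0,0],[0.009,0.001,0.15,0,0,0],[0.009,0.001,0.175,-0.001,-0.002,0],[0.009,0.001,0.175,-0.001,-0.002,0],[0.009,0.001,0.175,-0.001,-0.002,0],[0.009,0.001,0.175,-0.001,-0.002,0]]'
python3 -m jog '[[0,0,0,0,0,0],[0,0,0,0,0,0],[0,0,0,0,0,0],[0,0,0,0,0,0],[0,0,0,0,0,0],[0,0,0,0,0,0]]' 0.01 60
```

```text
time: 13.2
tool_pos: [0.4858, 0.2126, 0.0671]
eef_rot: [[-0.192, 0.981, 0.002], [0.981, 0.192, 0.002], [0.002, 0.003, -1.0]]
ft_force: [0.4, -0.4, 0.1]
gripper_width: 0.0598
time: 13.8
tool_pos: [0.4858, 0.2114, 0.0666]
eef_rot: [[-0.19, 0.982, 0.002], [0.982, 0.19, 0.001], [0.001, 0.002, -1.0]]
ft_force: [-1.0, -1.2, 6.9]
gripper_width: 0.0237
```

```bash
python3 - <<'E'
from plan import *
row([.485,.211,.24],Rj(11));row([.4945,-.191,.24],Rj(-79))
E
python3 -m jog '[[0,0,-0.03,0,0,0],[0,0,-0.075,0,0,0],[0,0,-0.12,0,0,0],[0,0,-0.16,0,0,0],[0,0,-0.175,0,0,0],[0,0,-0.175,0,0,0],[0,0,-0.175,0,0,0]]'
python3 - <<'E'
from plan import *
row([.4945,-.191,.24],Rj(-79))
E
```

```text
row [-0.0, -0.0005, -0.1734] [0.0022, -0.001, -0.0009]
row [-0.3965, -0.0675, -0.1739] [0.0009, -0.0025, 1.5699]
time: 14.5
tool_pos: [0.4846, 0.2105, 0.2391]
eef_rot: [[-0.19, 0.982, -0.001], [0.982, 0.19, 0.0], [0.001, -0.001, -1.0]]
ft_force: [-0.9, -0.2, -2.1]
gripper_width: 0.0237
row [-0.3961, -0.0665, -0.0011] [-0.0012, 0.0004, 1.5698]
```

```bash
python3 -m jog '[[-0.05,-0.01,-0.005,0,0,0.15],[-0.1,-0.02,-0.005,0,0,0.3],[-0.14,-0.03,-0.005,0,0,0.45],[-0.18,-0.035,-0.005,0,0,0.6],[-0.22,-0.04,-0.005,0,0,0.75],[-0.26,-0.05,-0.005,0,0,0.9],[-0.3,-0.055,-0.005,0,0,1.05],[-0.34,-0.06,-0.005,0,0,1.2],[-0.37,-0.065,-0.002,0,0,1.35],[-0.396,-0.066,-0.001,0,0,1.5],[-0.396,-0.066,-0.001,0,0,1.57],[-0.396,-0.066,-0.001,0,0,1.57],[-0.396,-0.066,-0.001,0,0,1.57],[-0.396,-0.066,-0.001,0,0,1.57]]'
python3 - <<'E'
from plan import *
st()
for n in("top","scene"): cv2.imwrite(f"pics/{n}x.png",optics.snapshot(n)[:,:,::-1])
s=cv2.imread("pics/scenex.png"); t=cv2.imread("pics/topx.png")
cv2.imwrite("pics/x.png",np.hstack([cv2.resize(s[60:200,150:240],(385,600),interpolation=2),cv2.resize(t[180:270,290:350],(400,600))]))
E
```

```text
time: 15.9
tool_pos: [0.4954, -0.1894, 0.2404]
eef_rot: [[0.981, 0.194, -0.001], [0.194, -0.981, 0.002], [-0.0, -0.002, -1.0]]
ft_force: [0.3, -0.1, -1.3]
gripper_width: 0.0238
t 15.9 q [ 0.48  0.1  -0.22  1.73  0.02  1.31 -1.11] p [ 0.4954 -0.1894  0.2404] R [[0.981, 0.194, -0.001], [0.194, -0.981, 0.002], [-0.0, -0.002, -1.0]] F [ 0.3 -0.1 -1.3] w 0.0238
```

View pics/x.png

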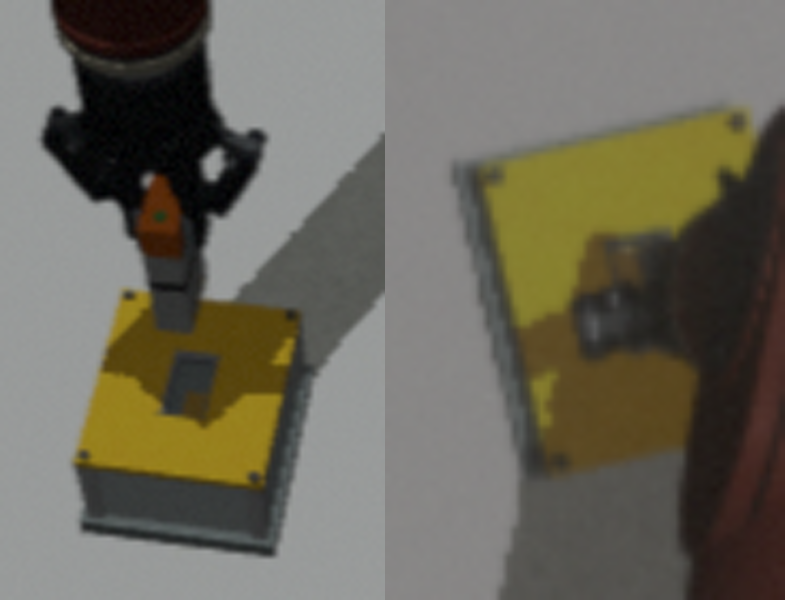

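```bash
python3 -m jog '[[-0.001,0.0015,0.04,0,0,0],[-0.001,0.0015,0.07,0,0,0],[-0.001,0.0015,0.082,0,0,0],[-0.001,0.0015,0.082,0,0,0],[-0.001,0.0015,0.082,0,0,0],[-0.001,0.0015,0.082,0,0,0]]'
python3 - <<'E'
from plan import *
st()
for n in("top","scene"): cv2.imwrite(f"pics/{n}y.png",optics.snapshot(n)[:,:,::-1])
st()
s=cv2.imread("pics/sceney.png"); t=cv2.imread("pics/topy.png")
cv2.imwrite("pics/y.png",cv2.resize(s[110:190,160:230],(700,600*8//6*3//4),interpolation=2)[:600])
row([.495,-.191,.15],Rj(-79))
E
```

```text
time: 16.6
tool_pos: [0.4961, -0.1921, 0.161]
eef_rot: [[0.982, 0.191, 0.003], [0.191, -0.982, 0.0], [0.003, 0.0, -1.0]]
ft_force: [-0.7, -0.4, -1.4]
gripper_width: 0.0232
t 16.6 q [ 0.48  0.16 -0.22  1.84  0.04  1.15 -1.12] p [ 0.4961 -0.1921  0.161 ] R [[0.982, 0.191, 0.003], [0.191, -0.982, 0.0], [0.003, 0.0, -1.0]] F [-0.7 -0.4 -1.4] w 0.0232
t 16.7 q [ 0.48  0.16 -0.22  1.84  0.04  1.15 -1.12] p [ 0.4959 -0.1921  0.1607] R [[0.982, 0.191, 0.003], [0.191, -0.982, 0.0], [0.003, 0.0, -1.0]] F [-0.  -0.1 -1.1] w 0.0236
row [-0.0007, -0.0012, 0.0107] [0.0002, -0.0029, 0.0002]
```

View pics/y.png

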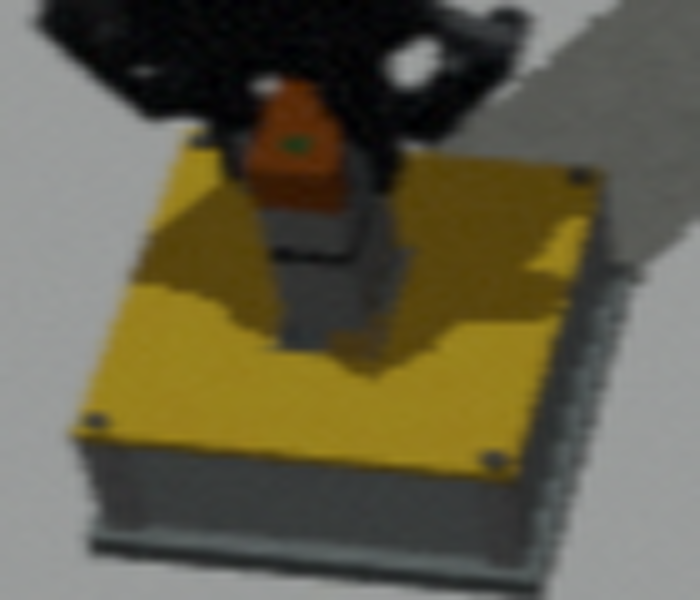

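```bash
python3 -m jog '[[-0.0008,-0.001,0.005,0,-0.003,0],[-0.0008,-0.001,0.009,0,-0.003,0],[-0.0008,-0.001,0.012,0,-0.003,0],[-0.0008,-0.001,0.014,0,-0.003,0],[-0.0008,-0.001,0.014,0,-0.003,0]]'
python3 -m jog '[[0,0,0.002,0,0,0],[0,0,0.004,0,0,0],[0,0,0.004,0,0,0]]'
```

```text
time: 17.2
tool_pos: [0.4942, -0.1913, 0.1451]
eef_rot: [[0.982, 0.191, -0.002], [0.191, -0.982, 0.0], [-0.002, -0.001, -1.0]]
ft_force: [0.2, -0.5, -3.3]
gripper_width: 0.0234
time: 17.5
tool_pos: [0.4951, -0.1919, 0.1419]
eef_rot: [[0.982, 0.191, 0.0], [0.191, -0.982, -0.001], [0.0, 0.001, -1.0]]
ft_force: [2.5, -4.6, 1.2]
gripper_width: 0.0234
```

```bash
python3 -m jog '[[0,0.0008,0.001,0,0,0],[0,0.0008,0.003,0,0,0],[0,0.0008,0.003,0,0,0]]'
python3 -m jog '[[0,0,0.002,0,0,0],[0,0,0.004,0,0,0],[0,0,0.004,0,0,0]]'
```

```text
time: 17.8
tool_pos: [0.4951, -0.1921, 0.1384]
eef_rot: [[0.982, 0.191, -0.0], [0.191, -0.982, 0.0], [-0.0, -0.0, -1.0]]
ft_force: [4.6, -4.1, 0.1]
gripper_width: 0.0233
time: 18.1
tool_pos: [0.495, -0.192, 0.1343]
eef_rot: [[0.982, 0.191, -0.0], [0.191, -0.982, 0.0], [-0.0, -0.0, -1.0]]
ft_force: [6.1, -4.8, -0.5]
gripper_width: 0.0233
```

```bash
python3 -m jog '[[0.0006,0.0008,0.003,0,0,0],[0.0006,0.0008,0.007,0,0,0],[0.0006,0.0008,0.011,0,0,0],[0.0006,0.0008,0.015,0,0,0],[0.0006,0.0008,0.019,0,0,0],[0.0006,0.0008,0.022,0,0,0],[0.0006,0.0008,0.022,0,0,0]]'
```

```text
time: 18.8
tool_pos: [0.4951, -0.1921, 0.1116]
eef_rot: [[0.982, 0.191, -0.002], [0.191, -0.982, 0.001], [-0.002, -0.001, -1.0]]
ft_force: [7.3, -0.5, -4.1]
gripper_width: 0.0233
```

```bash
python3 -m jog '[[0.0008,0,0.002,0,0.001,0],[0.0008,0,0.004,0,0.001,0],[0.0008,0,0.006,0,0.001,0],[0.0008,0,0.006,0,0.001,0]]' 0.01 80
python3 -m jog '[[0,0,0.002,0,0,0],[0,0,0.004,0,0,0],[0,0,0.004,0,0,0],[0,0,0.004,0,0,0]]'
```

```text
time: 19.2
tool_pos: [0.4953, -0.192, 0.1059]
eef_rot: [[0.982, 0.191, -0.002], [0.191, -0.982, 0.001], [-0.002, -0.002, -1.0]]
ft_force: [2.0, 0.6, 2.1]
gripper_width: 0.0229
time: 19.6
tool_pos: [0.4954, -0.1921, 0.1022]
eef_rot: [[0.982, 0.191, -0.002], [0.191, -0.982, 0.001], [-0.002, -0.001, -1.0]]
ft_force: [-1.1, 1.1, 5.1]
gripper_width: 0.023
```

```bash
python3 -m jog '[[0,0,0.0006,0,0,0],[0,0,0.0006,0,0,0],[0,0,0.0006,0,0,0],[0,0,0.0006,0,0,0]]'
python3 - <<'E'
from plan import *
for n in("top","scene"): cv2.imwrite(f"pics/{n}z.png",optics.snapshot(n)[:,:,::-1])
st()
s=cv2.imread("pics/scenez.png"); t=cv2.imread("pics/topz.png")
cv2.imwrite("pics/z.png",cv2.resize(s[110:190,160:230],(700,600),interpolation=2))
cv2.imwrite("pics/z2.png",np.hstack([s[:260],t[100:360]])[:, :])
cv2.imwrite("pics/z2.png",cv2.resize(s,(800,600)))
E
```

```text
time: 20.0
tool_pos: [0.4955, -0.1922, 0.1016]
eef_rot: [[0.982, 0.191, -0.002], [0.191, -0.982, 0.001], [-0.001, -0.001, -1.0]]
ft_force: [-1.3, 2.5, 5.4]
gripper_width: 0.0233
t 20.1 q [ 0.48  0.22 -0.22  1.9   0.05  1.04 -1.14] p [ 0.4955 -0.1922  0.1016] R [[0.982, 0.191, -0.002], [0.191, -0.982, 0.001], [-0.001, -0.001, -1.0]] F [-1.2  1.9  4.3] w 0.0229
```

View pics/z.png

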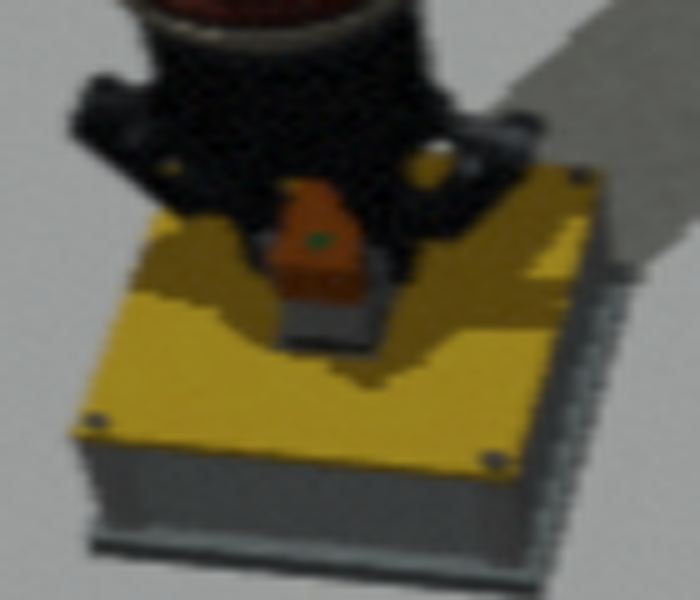

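View pics/z2.png

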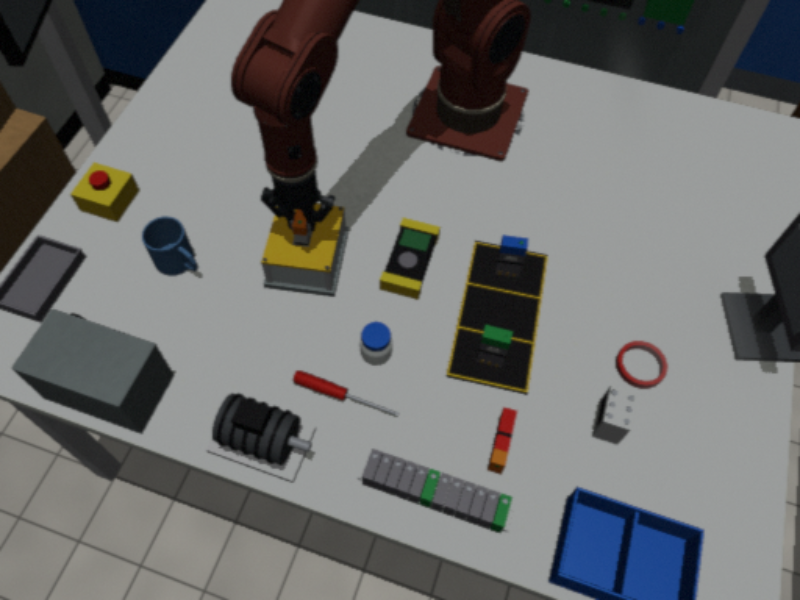

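The band sits at the cover's edge (zoom about (330,345)). By arm height the foot is about 47 mm below the cover top and the contact is pressed about 7 mm. Neighbours and bystanders are in place, so I'm handing in.

Run:
```python
from plan import *
print(bot.hand_in()); st()
```

```text
the job is handed in; nothing more can be done
None
the job is handed in; nothing more can be done
```

The relay module is in the slot, held gripped and pushed down, and I handed the job in with the clock at about 20 s of the 64 s allowed. No verdict was reported.

- **Standing it up:** I gripped the fallen module by its head end and turned it upright in the air. I set it on its foot in the lane, let go and backed off; both views then showed it standing free. While setting it down I pressed about 3 mm too far, so the wrist force rose to about 37 N (limit 120 N). I backed off 2.5 mm before opening the fingers.
- **Inserting it:** I took it again from straight above and lowered it through the slot. Side forces of 5–8 N on the bevel and slot walls were eased out with shifts under 1 mm.

**Last checks:**

| Check | Result |
|---|---|
| Foot depth below the cover top, worked out from the arm height | about 47 mm |
| Contact pressed, worked out the same way | about 7 mm |
| Upward force on the tool, consistent with the spring | 4–5 N |
| Tool tilt from vertical | about 0.002 rad |
| Grip command | 80 N, finger opening 23 mm |
| Black band in the scene picture | at the cover's edge |
| Neighbours and bystanders in the picture | in their places |

The contact's travel and the grip force could not be read directly. The two cameras differed by about 2 mm in absolute position but agreed on the offset between module and slot. No check failed.

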